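# Tip the second coil over and push it up to the first

### The arm

A 6-joint arm with a two-finger parallel gripper is mounted at the origin on the work surface. World frame = base frame: x ahead of the robot, y to its left, z up, the work surface at z = 0. Lengths are in m, angles in degrees, forces in N, time in s.
With the tool pointing down it reaches from about 0.325 to 0.85 m from the base axis. Payload 15.5 kg.
Tool frame: the origin (TCP) lies at the very end of the fingers, on their centre line; the grasp point (between the pads) lies arm.grip_depth behind it (arm.grip_depth is the distance from the TCP to the grasp point, in m); z points along the fingers, y is the direction in which the jaws open and shut (so a half turn about z gives the same grasp; the last joint's range is limited). The gripper opens to 91 mm and grips with 3 to 60 N. Pads are 32 mm wide; open, the fingers measure 118 mm over their backs; the gripper's body (76 mm by 178 mm) begins 60 mm behind the grasp point.
Start: joints at [-81.446, 28.281, 77.091, -0, 74.628, -5.472], TCP at [0.151, -0.606, 0.214] pointing down, gripper open.
Joint ranges: [-166.48, 166.48], [-47.26, 123.95], [12.59, 153.08], [-70.14, 250.14], [6.76, 159.57], [-176.63, 176.63]. Speed limits (degrees/s): [108.29, 108.29, 147.25, 172.46, 172.46, 172.46].

### API

Orientations are given as a 3x3 rotation matrix whose columns are the frame's x, y, z axes.
In Python, from rig import arm gives the robot as it stands. Calls block until the motion is done:
- arm.move_to(position, orientation): joint-space move of the TCP to a pose.
- arm.move_l(position, orientation=None, feed=0.15): straight line of the TCP; orientation=None keeps the orientation; feed is the mean speed in m/s.
- arm.move_joints(angles): joint-space move.
- arm.grip(opening): finger opening in m; the grip force is fixed at half the most; returns when the fingers have stopped.
- arm.sleep(seconds).
- arm.solve_ik(position, orientation): joint angles nearest the present ones, or None.
- arm.snapshot(name): name is "scene" or "top"; returns the picture (400x640x3 uint8, red, green, blue); there is no depth.
- arm.get_calibration(name): a dict with "intrinsics" (3x3 intrinsics, pixels), "k1" (the pictures are not rectified: a ray, as slopes to the right and down, at radius r is drawn at 1 + k1 r^2 times it, then the intrinsics apply), "cam_to_world" (4x4, takes a point from camera to world coordinates). Camera axes: x right, y down, z forward; pixel columns grow to the right and rows downward; lengths in m; the calibration is good to about 2 mm. A picture is of the moment at which its call begins. get_calibration takes no time and is no camera call.
A pose or a line that the arm cannot do raises arm.Unreachable and nothing moves.
- arm.sign_off(): hands the job in, once; it reports no verdict.
Readings, each from a call of its own:
- arm.current_t(): time.
- arm.current_joint_positions(): joint angles.
- arm.current_dq(): joint speeds.
- arm.current_tau(): joint torques, N m.
- arm.current_ee_pos(): TCP position.
- arm.current_tool_rot(): TCP orientation.
- arm.current_force(): force on the tool from outside, world axes, zero at the start.
- arm.current_torque(): the same for the moment, N m.
- arm.current_width(): finger opening in m.
Only numpy, scipy, OpenCV 4.12 (cv2) and the standard library are available. Lean on these libraries where they do the work, as an engineer would, in place of code of your own. Each camera call takes 0.05 s, during which the arm holds its last target.

### The job

Bring the two coils on the wooden board together, end to end. Push over the coil that stands on its end, towards the fixed coil, so that it lies with its socket strip uppermost, then push it along the board until its end plate meets the fixed coil's end plate squarely, with the two square bores in line. Only push it, never pick it up or lift it off the board, and leave everything else where it is.

Things in the scene. Friction and masses are not known exactly. Their poses are not given: they have to be found in the camera images.
- board: Fixed pine board lying on the table: 180 (its x) x 440 (its y) x 18 mm thick. Origin: centre of its underside, on the table; z up; its +y runs along its length towards the end with the fixed coil. Sliding friction of the coil on the wood about 0.5 to 0.7.
- fixed_mouth (a point): Centre of the bore mouth in the near end plate of the fixed coil; axes as the board's. That coil is like the loose one, screwed down lying along the board's centre line (board x = 0), socket strip up. This end plate faces the board's -y, 89 mm in +y from the board's centre; the mouth is 54 mm above the table. Brackets 4 to 22 mm high hold it, up to 46 mm either side of the line.
- coil: The loose coil, 0.5 to 0.8 kg, standing on end on the board: copper winding on a black bobbin with a 72 x 72 x 6 mm end plate at each end, 112 mm long, square 41 mm bore right through. Origin: its middle, 56 mm from each end face, 36 mm from each side. z: the bore axis, up at the start (top 130 mm above the table). It starts up to 22 mm off the board's centre line and 0.2 rad askew.
- coil_strip (a point): Middle of the loose coil's socket strip, on the coil's -y side, 36 mm from its middle; axes as the coil's. The black strip, 46 mm wide with three brass sockets, is flush with the end plates. It looks away from the fixed coil at the start. Pushed low it slides; pushed about 100 mm above the board it tips about its lower +y edge, falls on by itself past 33 degrees and lies 72 mm high, short of the fixed coil.
- compass: Bystander: brass plotting compass, 34 mm across, 11 mm high, on the board beside the fixed coil, on the board's -x side. Origin under its centre.
- reel: Bystander: small white plastic reel, 38 mm across, 32 mm high, on the board beside the fixed coil, on the board's +x side. Origin under its centre.
- core: Bystander: laminated iron core bar 39 x 150 x 39 mm lying on the table beyond the board's +x edge, length along its y. Origin under its centre.
- magnet: Bystander: bar magnet 20 x 120 x 12 mm on the table before the board's -x edge, length along its y. Origin under its centre.
- weight: Bystander: brass weight with a knob, 42 mm across, 58 mm high, on the table before the board's -x edge. Origin under its centre.
- mallet: Bystander: tuning-fork mallet, 190 mm long along its x, 24 mm high, on the table beyond the board's +x edge. Origin: on the table under its middle.
There are look-alikes about, which are no part of the job. Of the things that look like the coil, the middle-sized one is meant.

How it is judged (in metres and radians):
At the end, for the whole second after the job is handed in: The loose coil lies at rest on the board, socket strip up (level within 4.5 degrees), its end plate within 5 mm of the fixed coil's, turned less than 0.08 rad out of line and the bore axes within 10 mm of each other sideways (angle between coil's own y axis and vertical above 3.06 rad and angle between the z axis of coil and the y axis of board, either way round below 0.08 rad and x of coil in the frame of board between -0.01 and 0.01 m and y of coil in the frame of board above 0.028 m and z of coil in the frame of board below 0.058 m and linear speed of coil below 0.02 m/s and angular speed of coil below 0.1 rad/s); the robot touches nothing.
It fails at once if the coil is lifted off the board (z of coil in the frame of board above 0.098 m or (angle between coil's own z axis and vertical below 0.2 rad and z of coil in the frame of board above 0.092 m) or (angle between coil's own z axis and vertical between 1.4 and 1.74 rad and z of coil in the frame of board above 0.075 m)).
It fails at once if something else is shifted by more than 15 mm (distance of any of compass, reel, core, magnet, weight, mallet from where it was at the start of the episode above 0.015 m).
It also fails if it takes over 59 s, if anything falls off the work surface, if the arm or the gripper's body presses on something with over 40 N, if the wrist force passes 120 N, or if a joint passes its speed limit or range.

## Working session

There is one attempt and no reset: what is moved stays moved. The work goes in short steps, each a Python script; the robot and the scene stay as the last script left them, time stands still between calls to the robot, and variables do not carry over. Pictures are saved under pics/ and viewed, and the job is handed in when it is done.

```bash
ls; mkdir -p pics; python3 - <<'E'
from rig import arm
import cv2,numpy as np
for n in("scene","top"):
    im=arm.snapshot(n); cv2.imwrite(f"pics/{n}0.png",im[:,:,::-1])
    c=arm.get_calibration(n);print(n,np.round(c["intrinsics"],1).tolist(),c["k1"],np.round(c["cam_to_world"],3).tolist())
print(arm.current_t(),arm.grip_depth,arm.current_tool_rot())
E
```

```text
pics
scene [[425.0, 0.0, 317.4], [0.0, 425.0, 197.1], [0.0, 0.0, 1.0]] -0.04171177316929635 [[0.062, 0.844, -0.533, 1.065], [0.998, -0.053, 0.032, -0.042], [-0.002, -0.534, -0.845, 0.875], [0.0, 0.0, 0.0, 1.0]]
top [[496.7, 0.0, 316.7], [0.0, 496.7, 208.7], [0.0, 0.0, 1.0]] -0.06245599710104956 [[-0.027, -0.982, 0.185, 0.377], [-1.0, 0.028, 0.001, -0.003], [-0.006, -0.185, -0.983, 0.989], [0.0, 0.0, 0.0, 1.0]]
0.1 0.0188 [[ 9.70195950e-01  2.42321671e-01 -1.62915113e-04]
 [ 2.42321703e-01 -9.70195354e-01  1.07996333e-03]
 [ 1.03639034e-04 -1.08725392e-03 -9.99999404e-01]]
```

View pics/scene0.png

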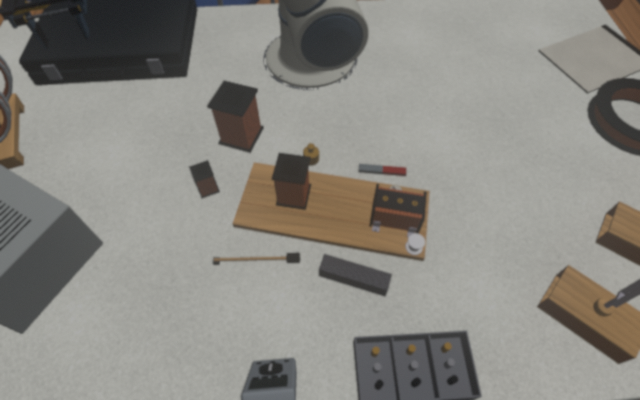

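View pics/top0.png

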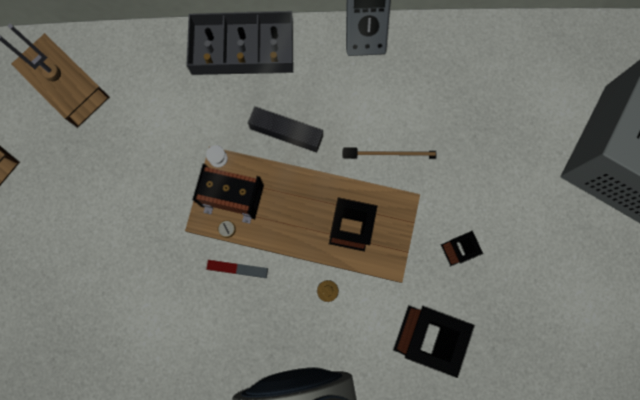

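The scene shows three upright coil-like things in the top view: a big one at (438,342), a small one at (462,248) and the middle-sized one at (354,222). The middle-sized one is the one on the board, so it fits. The fixed coil is at (228,192). Next I'll confirm that in a crop and measure.

```bash
cat > h.py <<'E'
import cv2,numpy as np
def ray(arm,n,uv):
    c=arm.get_calibration(n);K=np.array(c["intrinsics"]);T=np.array(c["cam_to_world"])
    uv=np.atleast_2d(np.array(uv,float))
    d=np.c_[(uv[:,0]-K[0,2])/K[0,0],(uv[:,1]-K[1,2])/K[1,1]];u=d.copy()
    for _ in range(20): u=d/(1+c["k1"]*(u**2).sum(1,keepdims=True))
    return T[:3,3],np.c_[u,np.ones(len(u))]@T[:3,:3].T
def plane(arm,n,uv,z):
    o,d=ray(arm,n,uv);return o+d*((z-o[2])/d[:,2])[:,None]
def px(arm,n,P):
    c=arm.get_calibration(n);K=np.array(c["intrinsics"]);T=np.array(c["cam_to_world"])
    p=(np.atleast_2d(P)-T[:3,3])@T[:3,:3];s=p[:,:2]/p[:,2:]
    s=s*(1+c["k1"]*(s**2).sum(1,keepdims=True));return s*K[[0,1],[0,1]]+K[[0,1],[2,2]]
def crop(im,x0,y0,x1,y1,f,name): cv2.imwrite("pics/"+name,cv2.resize(im[y0:y1,x0:x1,::-1] if im.ndim==3 else im[y0:y1,x0:x1],None,fx=f,fy=f,interpolation=cv2.INTER_CUBIC))
E
python3 - <<'E'
import cv2,numpy as np
from h import *
im=cv2.imread("pics/top0.png")[:,:,::-1]
crop(im,170,130,430,300,3,"c_top0.png")
im2=cv2.imread("pics/scene0.png")[:,:,::-1]
crop(im2,220,140,440,270,3.5,"c_sc0.png")
hsv=cv2.cvtColor(np.ascontiguousarray(im),cv2.COLOR_RGB2HSV)
m=cv2.inRange(hsv,(8,70,70),(25,255,255))
m=cv2.morphologyEx(m,cv2.MORPH_CLOSE,np.ones((3,3)))
cs=sorted(cv2.findContours(m,cv2.RETR_EXTERNAL,cv2.CHAIN_APPROX_NONE)[0],key=cv2.contourArea)[-3:]
for c in cs: print(cv2.contourArea(c),cv2.boundingRect(c),cv2.approxPolyDP(c,6,True)[:,0].tolist())
k=(im.max(2)<38).astype(np.uint8)*255; 
crop(np.dstack([k,m,m]),170,130,430,300,3,"m_top0.png")
E
```

```text
321.0 (317, 281, 21, 21) [[323, 281], [318, 295], [332, 300], [337, 287]]
3497.0 (12, 34, 94, 91) [[43, 34], [33, 44], [50, 72], [19, 57], [12, 64], [79, 124], [105, 97]]
16473.0 (185, 151, 235, 131) [[205, 160], [206, 170], [261, 177], [256, 218], [244, 223], [242, 214], [215, 207], [206, 214], [193, 202], [185, 230], [402, 280], [418, 194], [229, 151], [220, 168]]
```

View pics/c_top0.png

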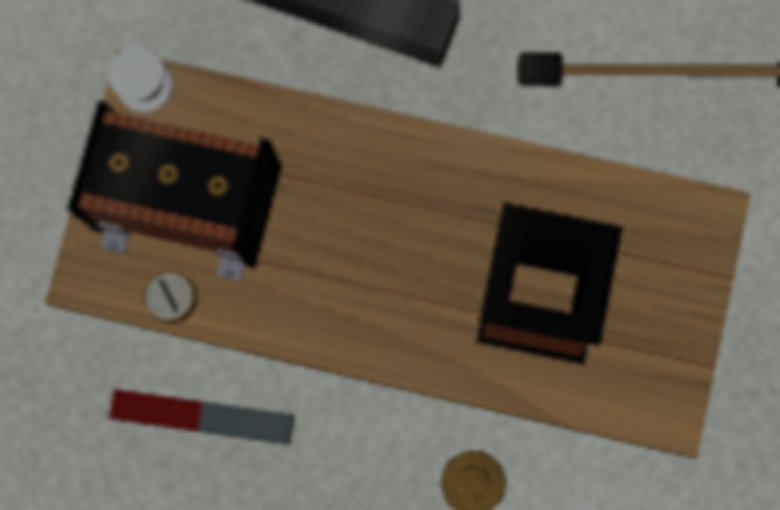

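View pics/m_top0.png

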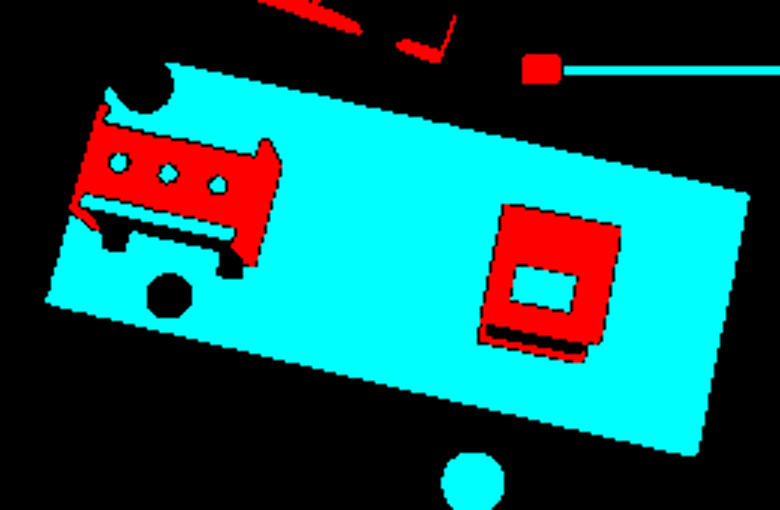

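View pics/c_sc0.png

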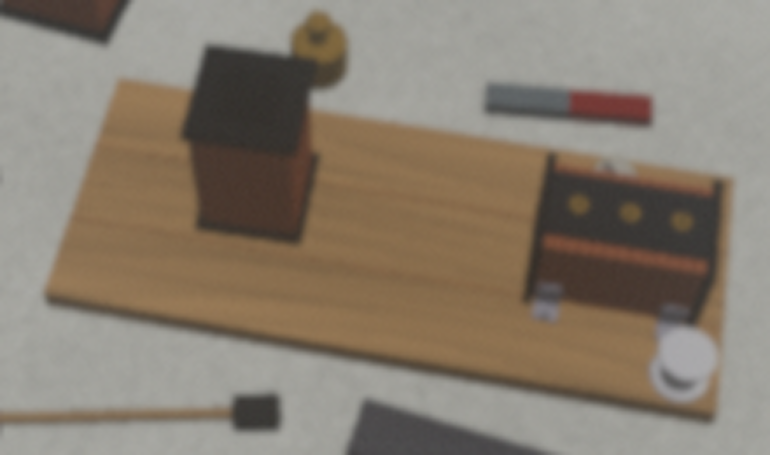

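Confirmed: the coil on the board is the middle-sized one. In the crop its top plate corners are about (505,204), (620,227), (602,343) and (484,322), and the fixed coil is at the left. Next I'll get the metric poses.

```bash
cat > meas.py <<'E'
from rig import arm
from h import *
im=cv2.imread("pics/top0.png")[:,:,::-1]
hsv=cv2.cvtColor(np.ascontiguousarray(im),cv2.COLOR_RGB2HSV)
m=cv2.inRange(hsv,(8,70,70),(25,255,255))
cs=max(cv2.findContours(m,cv2.RETR_EXTERNAL,cv2.CHAIN_APPROX_NONE)[0],key=cv2.contourArea)[:,0].astype(float)
def edge(a,b,t0=.08,t1=.92):
    a,b=np.array(a,float),np.array(b,float);d=b-a;L=np.hypot(*d);d/=L;n=np.array([-d[1],d[0]])
    s=(cs-a)@d;e=(cs-a)@n;k=(abs(e)<3)&(s>t0*L)&(s<t1*L)
    P=plane(arm,"top",cs[k],0.018)[:,:2].astype(np.float32);v=cv2.fitLine(P,cv2.DIST_HUBER,0,.01,.01).ravel()
    return v[2:],v[:2]
B=edge((185,230),(402,280));R=edge((402,280),(418,194));T=edge((229,151),(418,194))
def X(l,k): t=np.linalg.solve(np.c_[l[1],-k[1]],k[0]-l[0]);return l[0]+t[0]*l[1]
br,tr=X(B,R),X(T,R)
for l in(B,R,T):print(np.degrees(np.arctan2(*l[1][::-1])))
print("corners -x-y, +x-y",br,tr,"width",np.linalg.norm(br-tr))
E
python3 - <<'E'
from meas import *
a=[plane(arm,"top",[u/3+170-1/3,v/3+130-1/3],z)[0] for u,v,z in [(505,204,.13),(620,227,.13),(602,343,.13),(484,322,.13)]]
a=np.array(a)[:,:2];print(a,[np.linalg.norm(a[i]-a[i-1]) for i in range(4)])
y=-(B[1]*np.sign(-B[1][1])+T[1]*np.sign(-T[1][1]));y/=np.linalg.norm(y)
x=np.array([y[1],-y[0]]);c=(br+tr)/2+.22*y
print("yaw board y",np.degrees(np.arctan2(y[1],y[0])),"x",x,"c",c)
ctr=a.mean(0);print("coil in board",(ctr-c)@x,(ctr-c)@y)
# fixed coil checks
for u,v,z in [(245,232,.018),(261,139,.09),(245,150,.09)]: pass
for n,p,z in [("sc sockets",0,0)]: pass
s=[(119,162),(168,174),(218,186)]
for u,v in s:
    w=plane(arm,"top",[u/3+169.7,v/3+129.7],.09)[0,:2];print("socket",(w-c)@x,(w-c)@y)
for u,v,z in [(262,139,.09),(280,163,.09)]:
    w=plane(arm,"top",[u/3+169.7,v/3+129.7],z)[0,:2];print("plate",(w-c)@x,(w-c)@y)
for X_,Y_ in [(-.09,-.22),(.09,-.22),(.09,.22),(-.09,.22)]:
    P=np.r_[c+X_*x+Y_*y,.018];print(px(arm,"top",P),px(arm,"scene",P))
E
```

```text
75.12556
-14.851957
75.22898
corners -x-y, +x-y [ 0.41135257 -0.16190498] [ 0.583632   -0.20759033] width 0.17823398
[[ 0.55761505 -0.04025167]
 [ 0.54190517 -0.10728851]
 [ 0.47385144 -0.09350557]
 [ 0.48804353 -0.02561122]] [np.float64(0.07109527870818128), np.float64(0.06885302196419422), np.float64(0.06943543873584485), np.float64(0.06936179851817341)]
yaw board y 75.17727 x [ 0.966722   -0.25582927] c [0.5537747  0.02793118]
coil in board -0.012942065119876509 -0.10127667821693531
socket 0.0010246974010836988 0.17512342037900638
socket 0.000587797946645135 0.1432311099332232
socket 0.00029444365849714887 0.1109212697657512
plate 0.03552909404985802 0.09186015455413826
plate 0.02320887826143775 0.07709003192410561
[[401.1420573  282.11122707]] [[254.44515941 162.23460131]]
[[419.05060339 193.7799624 ]] [[233.1223471 223.8059811]]
[[207.70940283 145.93285268]] [[425.81207666 258.02835933]]
[[183.41285599 230.69710854]] [[430.42875525 190.63683199]]
```

```bash
cat >> h.py <<'E'
C=np.array([0.5538,0.0279]);Y=np.array([np.cos(np.radians(75.18)),np.sin(np.radians(75.18))]);Xb=np.array([Y[1],-Y[0]])
C=C-.001*Y   # split of socket check (2 mm) 
def w(x,y,z): return np.r_[C+x*Xb+y*Y,z]
def b(P): P=np.atleast_2d(P)[:,:2]-C; return np.c_[P@Xb,P@Y]
def rot(axis_y,yaw=0,flip=False):
    """tool down, jaw axis along board x or y, turned by yaw"""
    v=Xb if axis_y=="x" else Y
    v=-v if flip else v
    c,s=np.cos(yaw),np.sin(yaw);v=np.array([c*v[0]-s*v[1],s*v[0]+c*v[1],0]);z=np.array([0,0,-1.])
    return np.c_[np.cross(v,z),v,z]
E
python3 - <<'E'
from rig import arm
from h import *
# coil cross-check: scene camera top-plate corners at z=.13
q=np.array([(205,45),(318,60),(303,152),(184,138)])/3.5+[220,140]-.35
print("scene",b(plane(arm,"scene",q,.13)),b(plane(arm,"scene",q,.13)).mean(0))
q=np.array([(505,204),(620,227),(602,343),(484,322)])/3+[170,130]-.33
print("top",b(plane(arm,"top",q,.13)),b(plane(arm,"top",q,.13)).mean(0))
print("big coil, z .18", plane(arm,"top",[[421,307],[473,320],[459,375],[405,360]],.18))
for ax in "xy":
  for f in(0,1):
    for p in [(-.013,-.175,.2),(-.013,-.095,.115),(0,-.08,.045)] if ax=="x" else [(-.08,-.01,.045),(.08,-.01,.045),(-.05,.03,.04)]:
      j=arm.solve_ik(w(*p),rot(ax,0,f));print(ax,f,p,None if j is None else np.round(j,0))
E
```

```text
scene [[-0.04761394 -0.13744308]
 [-0.04975162 -0.06457005]
 [ 0.02064497 -0.05919806]
 [ 0.02462589 -0.13248601]] [-0.01302368 -0.0984243 ]
top [[ 0.02111567 -0.06391579]
 [ 0.02307531 -0.13274082]
 [-0.04623986 -0.13682329]
 [-0.04988612 -0.06755748]] [-0.01298375 -0.10025934]
big coil, z .18 [[ 0.36436049 -0.16494109  0.18      ]
 [ 0.3410233  -0.2474037   0.18      ]
 [ 0.25673768 -0.21882837  0.18      ]
 [ 0.28275901 -0.13471775  0.18      ]]
x 0 (-0.013, -0.175, 0.2) [-22.  20.  93.  -0.  66.  -7.]
x 0 (-0.013, -0.095, 0.115) [-13.  27.  98.  -0.  54.   1.]
x 0 (0, -0.08, 0.045) [-12.  34. 100.  -0.  46.   3.]
x 1 (-0.013, -0.175, 0.2) [-22.  20.  93.  -0.  66. 173.]
x 1 (-0.013, -0.095, 0.115) None
x 1 (0, -0.08, 0.045) None
y 0 (-0.08, -0.01, 0.045) [ -3.  31. 108.  -0.  41. -78.]
y 0 (0.08, -0.01, 0.045) [ -6.  40.  86.  -0.  55. -81.]
y 0 (-0.05, 0.03, 0.04) [  1.  34. 102.  -0.  44. -74.]
y 1 (-0.08, -0.01, 0.045) [ -3.  31. 108.  -0.  41. 102.]
y 1 (0.08, -0.01, 0.045) [-6. 40. 86. -0. 55. 99.]
y 1 (-0.05, 0.03, 0.04) [  1.  34. 102.  -0.  44. 106.]
```

```bash
python3 - <<'E'
from rig import arm
from h import *
p=arm.current_ee_pos(); R=rot("x",.04)
arm.move_l([p[0],p[1],.31],feed=.3)
arm.grip(.018)
x0=-.013+.0
arm.move_to(w(x0+.003,-.185,.28),R)
arm.move_l(w(x0+.003,-.175,.118),feed=.25)
print(arm.current_t(),arm.current_force(),arm.current_width(),b(arm.current_ee_pos()))
arm.move_l(w(x0+.003,-.150,.118),feed=.08)
print(arm.current_force()@np.r_[Y,0],arm.current_force())
im=arm.snapshot("scene");crop(im,200,100,440,270,3.2,"s1.png")
E
```

```text
4.6 [ 0.76979588 -1.02082633 -0.46117706] 0.0178530154287597 [[-0.00932504 -0.17537706]]
-1.0599562325892729 [ 0.96719456 -1.35233493 -1.0091806 ]
```

View pics/s1.png

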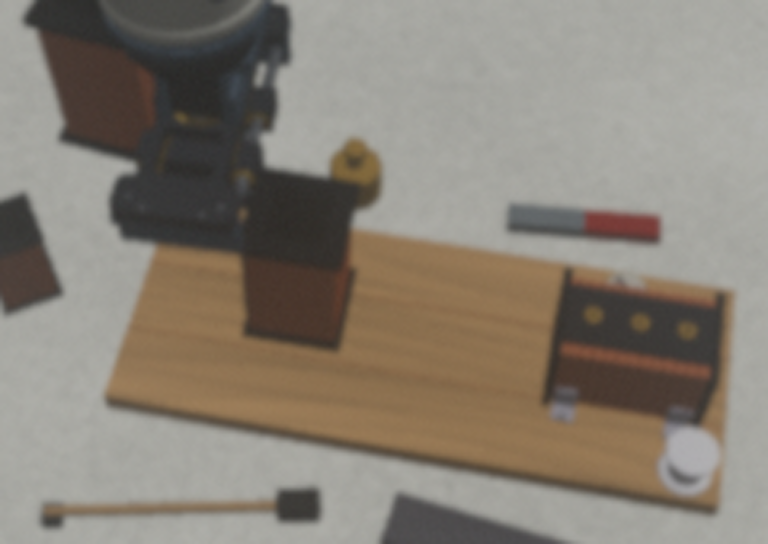

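The gripper is just behind the coil, and the coil is still upright at crop (300,260). Now I'll push in small steps and log the force.

```bash
python3 - <<'E'
from rig import arm
from h import *
f=[]
for y in np.arange(-.146,-.117,.004):
    arm.move_l(w(-.01,y,.118),feed=.08); f.append((round(y,3),round(float(arm.current_force()@np.r_[Y,0]),2)))
print(f,arm.current_t())
im=arm.snapshot("scene");crop(im,200,100,440,270,3.2,"s2.png")
E
```

```text
[(np.float64(-0.146), -3.32), (np.float64(-0.142), -3.5), (np.float64(-0.138), -1.61), (np.float64(-0.134), -2.64), (np.float64(-0.13), -0.79), (np.float64(-0.126), -0.58), (np.float64(-0.122), -0.35), (np.float64(-0.118), -1.3)] 7.1083
```

View pics/s2.png

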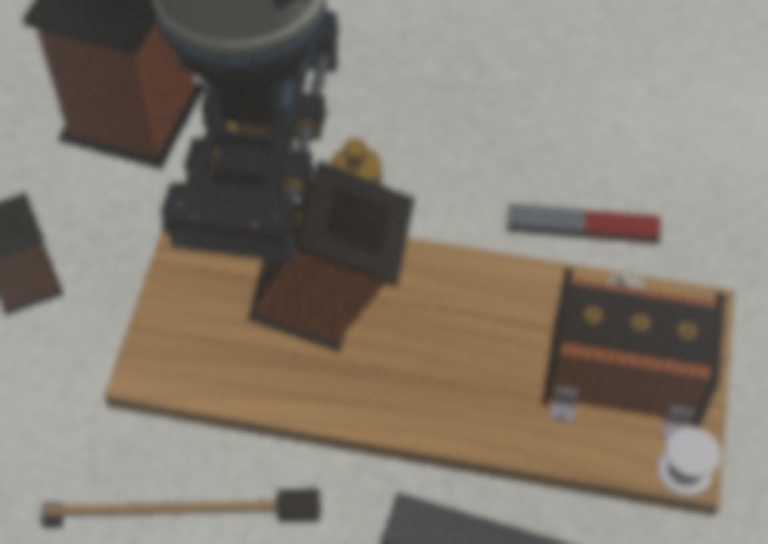

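The coil is tipping cleanly about its lower +y edge, now at about 20–25°. I'll continue past the balance point.

```bash
python3 - <<'E'
from rig import arm
from h import *
f=[]
for y in np.arange(-.112,-.086,.004):
    arm.move_l(w(-.01,y,.118),feed=.08); f.append((round(float(y),3),round(float(arm.current_force()@np.r_[Y,0]),2)))
arm.sleep(.4)
print(f,arm.current_t())
arm.move_l(w(-.01,-.13,.2),feed=.25)
for n in("scene","top"):
    im=arm.snapshot(n);cv2.imwrite(f"pics/{n}3.png",im[:,:,::-1])
    crop(im,*((200,100,440,270) if n=="scene" else(170,130,430,300)),3,f"{n}3c.png")
E
```

```text
[(-0.112, -0.69), (-0.108, 0.61), (-0.104, 0.09), (-0.1, -0.16), (-0.096, 0.25), (-0.092, 0.26), (-0.088, -0.13)] 9.3083
```

View pics/scene3c.png

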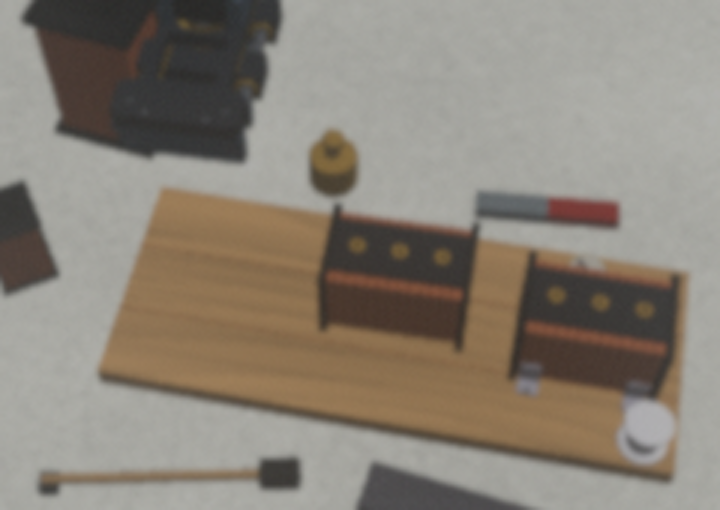

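View pics/top3c.png

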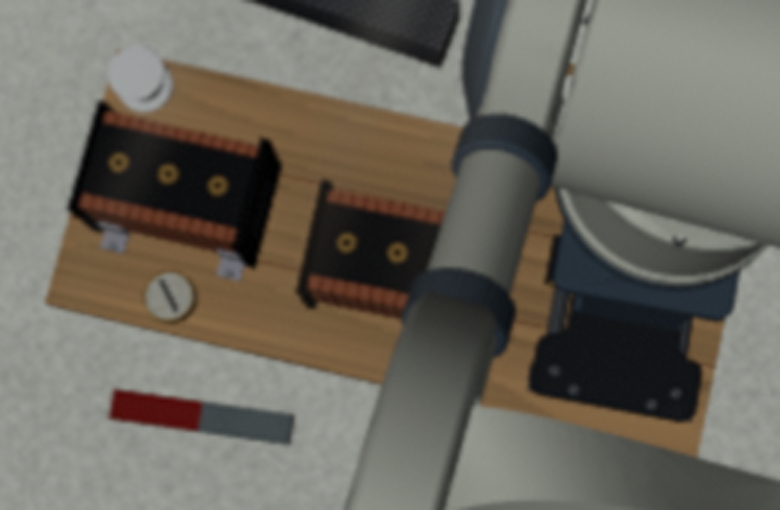

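The coil is lying flat with its strip up: its sockets are at scene crop (358,245), (400,251) and (443,257), and the fixed coil's at (557,296), (601,303) and (645,310). I'll measure both from the socket centroids, using the fixed coil as the reference.

```bash
cat >> h.py <<'E'
def sockets(arm,n,im,show=True):
    hsv=cv2.cvtColor(np.ascontiguousarray(im),cv2.COLOR_RGB2HSV)
    m=cv2.inRange(hsv,(12,60,55),(30,255,255))
    k,_,st,ct=cv2.connectedComponentsWithStats(m)
    out=[]
    for i in range(1,k):
        if 4<=st[i,4]<=60 and max(st[i,2:4])<10:
            q=b(plane(arm,n,ct[i],.09))[0]
            if abs(q[0])<.05 and -.15<q[1]<.21: out.append([q[0],q[1],*ct[i],st[i,4]])
    return np.array(sorted(out,key=lambda r:r[1]))
E
python3 - <<'E'
from rig import arm
from h import *
for n in("scene","top"):
    im=cv2.imread(f"pics/{n}3.png")[:,:,::-1];print(n,np.round(sockets(arm,n,im),4))
E
```

```text
scene [[-1.620000e-02 -3.950000e-02  3.186842e+02  1.811842e+02  3.800000e+01]
 [ 3.290000e-02 -3.190000e-02  3.177500e+02  2.000000e+02  4.000000e+00]
 [ 3.490000e-02 -2.310000e-02  3.215556e+02  2.014444e+02  9.000000e+00]
 [-1.680000e-02 -7.600000e-03  3.327895e+02  1.832368e+02  3.800000e+01]
 [ 3.180000e-02 -6.700000e-03  3.292500e+02  2.015000e+02  4.000000e+00]
 [ 3.300000e-02  1.720000e-02  3.400000e+02  2.037778e+02  9.000000e+00]
 [-1.810000e-02  2.430000e-02  3.469722e+02  1.850833e+02  3.600000e+01]
 [-9.000000e-04  1.110000e-01  3.849474e+02  1.979211e+02  3.800000e+01]
 [-5.000000e-04  1.433000e-01  3.997059e+02  2.005000e+02  3.400000e+01]
 [-1.000000e-03  1.749000e-01  4.142571e+02  2.027143e+02  3.500000e+01]]
top [[-1.500000e-02 -5.800000e-03  3.020278e+02  2.138333e+02  3.600000e+01]
 [-1.590000e-02  2.620000e-02  2.850303e+02  2.103939e+02  3.300000e+01]
 [ 8.000000e-04  1.125000e-01  2.421562e+02  1.913750e+02  3.200000e+01]
 [ 8.000000e-04  1.447000e-01  2.255000e+02  1.875000e+02  3.200000e+01]
 [ 7.000000e-04  1.766000e-01  2.091053e+02  1.837895e+02  3.800000e+01]]
```

```bash
python3 - <<'E'
from rig import arm
from h import *
print("weight",b(plane(arm,"top",[328,291],.05)),b(plane(arm,"scene",[311.5,155],.04)))
R=rot("y")
arm.move_to(w(-.085,-.02,.2),R)
arm.grip(.091)
arm.move_l(w(-.080,-.007,.12),feed=.2)
arm.move_l(w(-.080,-.007,.046),feed=.12)
print(arm.current_t(),arm.current_width(),b(arm.current_ee_pos()),arm.current_force())
f=[]
for x in np.arange(-.074,-.0561,.003):
    arm.move_l(w(x,-.007,.046),feed=.06); f.append((round(float(x),3),round(float(arm.current_force()@np.r_[Xb,0]),2)))
print(f,arm.current_t())
im=arm.snapshot("scene");cv2.imwrite("pics/scene4.png",im[:,:,::-1]);crop(im,200,100,440,270,3,"scene4c.png");print(np.round(sockets(arm,"scene",im),4))
E
```

```text
weight [[-0.13968162 -0.08432609]] [[-0.12360968 -0.07880486]]
13.65 0.09094700836990141 [[-0.0795015  -0.00692338]] [0.32177475 0.47494417 1.20925475]
[(-0.074, 0.03), (-0.071, -0.69), (-0.068, -1.65), (-0.065, -3.31), (-0.062, -4.47), (-0.059, -1.94)] 15.15
[[-7.800000e-03 -4.050000e-02  3.175116e+02  1.841628e+02  4.300000e+01]
 [-6.800000e-03 -8.300000e-03  3.316750e+02  1.868500e+02  4.000000e+01]
 [-7.000000e-03  2.390000e-02  3.460000e+02  1.891395e+02  4.300000e+01]
 [-9.000000e-04  1.108000e-01  3.848718e+02  1.978718e+02  3.900000e+01]
 [-1.100000e-03  1.432000e-01  3.996757e+02  2.002703e+02  3.700000e+01]
 [-6.000000e-04  1.748000e-01  4.141944e+02  2.028333e+02  3.600000e+01]]
```

View pics/scene4c.png

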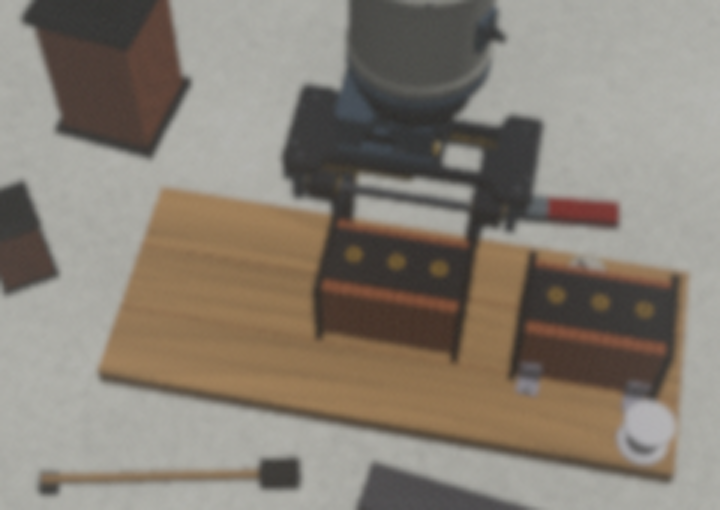

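The side push has squared the coil up, and it is now 6 mm off line. I'll push 6 mm more, then back off and push on the end plate.

```bash
python3 - <<'E'
from rig import arm
from h import *
arm.move_l(w(-.053,-.007,.046),feed=.05);arm.sleep(.2)
arm.move_l(w(-.080,-.007,.046),feed=.15)
im=arm.snapshot("scene");print(np.round(sockets(arm,"scene",im),4))
arm.move_l(w(-.085,-.02,.2),feed=.25)
R=rot("x")
arm.move_to(w(0,-.125,.2),R)
arm.grip(.044)
arm.move_l(w(0,-.10,.046),feed=.2)
print(arm.current_t(),arm.current_width(),b(arm.current_ee_pos()),arm.current_force())
f=[]
for y in np.arange(-.085,-.0609,.004):
    arm.move_l(w(0,y,.046),feed=.06); f.append((round(float(y),3),round(float(arm.current_force()@np.r_[Y,0]),2)))
print(f,arm.current_t())
im=arm.snapshot("scene");cv2.imwrite("pics/scene5.png",im[:,:,::-1]);crop(im,200,100,440,270,3,"scene5c.png");print(np.round(sockets(arm,"scene",im),4))
E
```

```text
[[-7.000000e-04 -4.030000e-02  3.170000e+02  1.867561e+02  4.100000e+01]
 [ 4.510000e-02 -3.330000e-02  3.160000e+02  2.046000e+02  5.000000e+00]
 [-1.100000e-03 -8.400000e-03  3.311667e+02  1.889524e+02  4.200000e+01]
 [ 4.990000e-02 -6.000000e-04  3.305000e+02  2.090000e+02  1.000000e+01]
 [-1.200000e-03  2.390000e-02  3.455778e+02  1.913111e+02  4.500000e+01]
 [-9.000000e-04  1.108000e-01  3.848718e+02  1.978718e+02  3.900000e+01]
 [-7.000000e-04  1.435000e-01  3.997714e+02  2.004286e+02  3.500000e+01]
 [-9.000000e-04  1.748000e-01  4.142000e+02  2.027429e+02  3.500000e+01]]
19.8667 0.04374625271818844 [[ 0.00055748 -0.10008503]] [0.31486036 0.0213961  0.63786555]
[(-0.085, -0.74), (-0.081, -0.85), (-0.077, -0.77), (-0.073, -0.1), (-0.069, -0.16), (-0.065, 0.04), (-0.061, -0.23)] 21.7667
[[-2.010000e-02 -8.460000e-02  2.993830e+02  1.765532e+02  4.700000e+01]
 [ 1.260000e-02 -3.280000e-02  3.191250e+02  1.922500e+02  8.000000e+00]
 [-7.000000e-04 -2.000000e-02  3.260000e+02  1.882439e+02  4.100000e+01]
 [-7.000000e-04  1.180000e-02  3.401579e+02  1.906053e+02  3.800000e+01]
 [-7.000000e-04  4.460000e-02  3.548462e+02  1.930000e+02  3.900000e+01]
 [-7.000000e-04  1.111000e-01  3.850000e+02  1.980000e+02  3.700000e+01]
 [-8.000000e-04  1.433000e-01  3.996944e+02  2.003611e+02  3.600000e+01]
 [-1.100000e-03  1.749000e-01  4.142647e+02  2.026765e+02  3.400000e+01]]
```

View pics/scene5c.png

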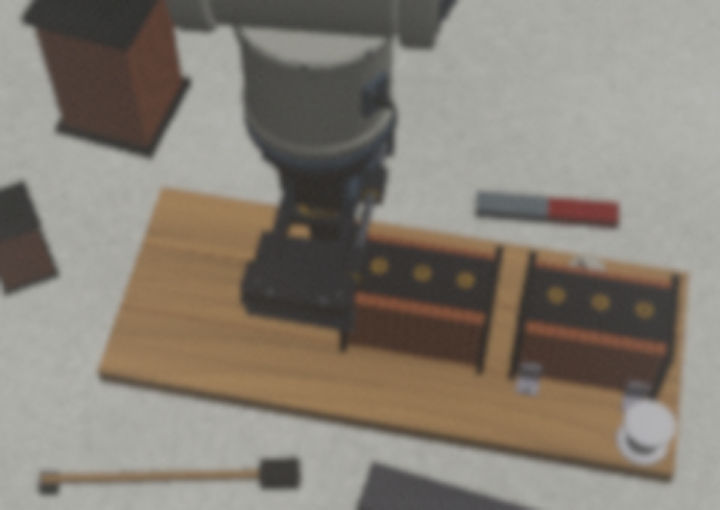

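Advancing in line (lateral difference under 1 mm); about 19.5 mm remain.

```bash
python3 - <<'E'
from rig import arm
from h import *
f=[]
for y in [-.055,-.049,-.045]+list(np.arange(-.044,-.036,.001)):
    arm.move_l(w(0,y,.046),feed=.05);F=float(arm.current_force()@np.r_[Y,0]); f.append((round(float(y),3),round(F,2)))
    if F<-9: break
print(f,arm.current_t())
arm.move_l(w(0,-.075,.046),feed=.1)
arm.move_l(w(0,-.11,.2),feed=.25)
im=arm.snapshot("scene");cv2.imwrite("pics/scene6.png",im[:,:,::-1]);crop(im,200,100,440,270,3,"scene6c.png");print(np.round(sockets(arm,"scene",im),4))
im=arm.snapshot("top");cv2.imwrite("pics/top6.png",im[:,:,::-1]);crop(im,170,130,430,300,3,"top6c.png");print(np.round(sockets(arm,"top",im),4))
E
```

```text
[(-0.055, -0.48), (-0.049, 0.8), (-0.045, -0.48), (-0.044, -3.18), (-0.043, -4.19), (-0.042, -2.81), (-0.041, -13.48)] 23.6
[[-8.000000e-04 -9.000000e-04  3.345000e+02  1.896316e+02  3.800000e+01]
 [-8.000000e-04  3.120000e-02  3.488462e+02  1.920000e+02  3.900000e+01]
 [-5.000000e-04  6.290000e-02  3.630811e+02  1.944595e+02  3.700000e+01]
 [ 4.300000e-02  7.450000e-02  3.656667e+02  2.121667e+02  6.000000e+00]
 [-8.000000e-04  1.110000e-01  3.849211e+02  1.979474e+02  3.800000e+01]
 [-7.000000e-04  1.435000e-01  3.997714e+02  2.004286e+02  3.500000e+01]
 [-1.200000e-03  1.751000e-01  4.143235e+02  2.026471e+02  3.400000e+01]]
[[9.000000e-04 3.240000e-02 2.839474e+02 2.009211e+02 3.800000e+01]
 [1.000000e-03 6.480000e-02 2.670000e+02 1.970000e+02 3.700000e+01]
 [8.000000e-04 1.125000e-01 2.421562e+02 1.913750e+02 3.200000e+01]
 [8.000000e-04 1.447000e-01 2.255000e+02 1.875000e+02 3.200000e+01]
 [7.000000e-04 1.766000e-01 2.091053e+02 1.837895e+02 3.800000e+01]]
```

View pics/scene6c.png

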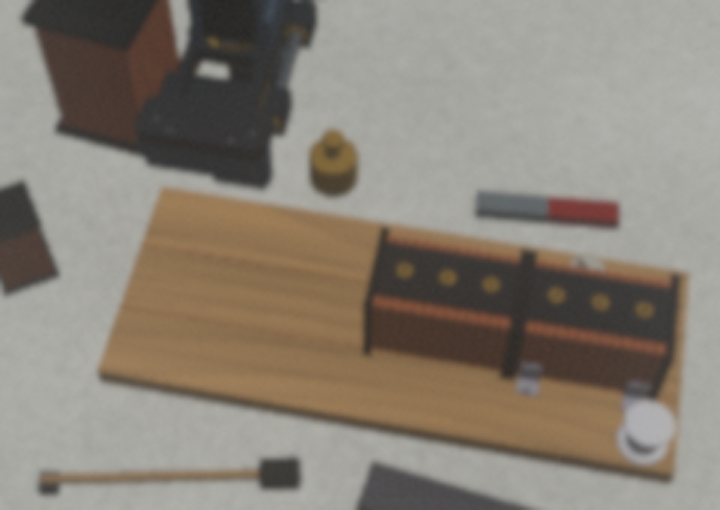

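View pics/top6c.png

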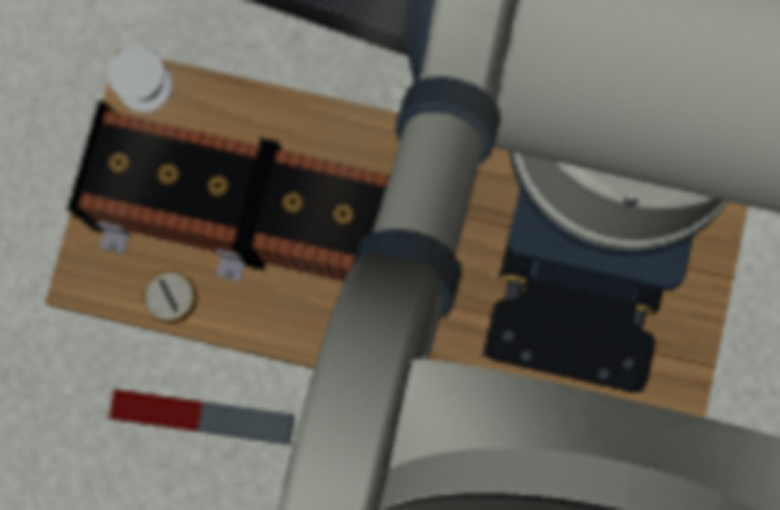

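The end plates meet with no visible gap. The middle sockets are 112.3 mm apart in both views (112 expected), the lateral offset is under 0.5 mm and the coils are parallel. The bystanders have not moved and the arm is clear.

```bash
python3 - <<'E'
from rig import arm
arm.sleep(.3);print(arm.current_t(),arm.current_force());arm.sign_off()
E
```

```text
25.275 [ 0.08163569 -0.05547947  0.09379439]
the job is handed in; nothing more can be done
```

The two coils are end to end on the board, and I handed the job in at about 25.3 s of the 59 s allowed; sign-off gives no verdict.

**What I did:** I picked the middle-sized coil, the one standing on the board, and tipped it towards the fixed coil with a push about 100 mm above the board. It landed strip up, 16 mm off line. I squared it with a push from the board's -x side, then pushed its end plate along until contact, when the push force rose to about 13 N. Then I backed the arm clear.

**Last checks:**
- **Gap:** the middle sockets are 112.3 mm apart in both views, against 112 mm for plates touching, so the gap is about 0.3 mm.
- **Sideways and turn:** the coil is less than 0.5 mm off the fixed coil's line and turned less than about 0.01 rad.
- **Surroundings:** nothing else looks moved in the pictures, and the force on the tool was near zero at the end.

**Disagreements:**
- The two cameras put the sockets about 1.5–2 mm apart in absolute position, within the stated calibration error. I therefore measured everything relative to the fixed coil.
- The tool force read close to zero while the coil was sliding along, so I tracked that part from the pictures.
- The arm hid the coil's rear socket in the last top view, so that view confirms only two of its three sockets. The scene view shows all three.

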